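# Vent the homogeniser with its pull-knob

## Task

Vent the bench homogeniser: pull the round knob on its sloping panel straight out until it snaps into its detent, let go of it and leave it standing out by itself for about two seconds, then push it back in fully home. Leave the T-handle beside it as it is, and do not disturb the bottle, the beaker or the spanner.

Things in the scene. Friction and masses are not known exactly. Their poses are not given: they have to be found in the camera images.
- homogeniser: Fixed bench machine, cream housing 260 mm deep (its x) x 340 mm wide (its y). Its front (-x) roughly faces the robot. From the front edge (60 mm high) a flat control panel slopes up at 35 degrees from horizontal to a flat top 172 mm high over the rear 100 mm; a low steel cup stands on the flat top, up to 212 mm high. Origin: centre of the underside, on the table; z up.
- vent_valve: Mount of the round knob, fixed on the sloping panel, with the knob it carries: an aluminium collar 44 mm across and 9 mm high around the knob's stem. Origin: on the panel surface, on the knob's axis; its z is vertical, its x and y are parallel to the machine's. It sits on the left or the right half of the panel (varies), 150 mm from the T-handle's mount, the same distance up the slope.
- vent_knob_top (a point): Centre of the flat end face of the round knob. Black ribbed plastic cylinder head 40 mm in diameter and 36 mm tall on a 16 mm steel stem. Its z axis points out along the pull axis, square to the panel (35 degrees from vertical, leaning to the machine's front); its y axis is the machine's y. The point moves with the knob: 62 mm out from the panel surface when home (the head's underside is then 26 mm out), 92 mm when in the detent.
- vent_knob (a joint): Travel of the round knob along its axis, m: 0 fully home, 0.030 in the outer detent, at its hard stop. An over-centre spring draws it home when it is released below 0.015 and snaps it out to 0.030 when above; pulling or pushing it over takes up to about 9 N. It starts home.
- bypass_handle_top (a point): Centre of the top of the T-handle: black plastic bar 75 mm long (up the slope), 20 mm wide (machine's y), 22 mm thick, on a 16 mm steel stem; z axis out along its axis, square to the panel. 52 mm out from the panel surface when in, up to 70 mm at the start. A plain slide held by about 4 N of friction, to be left as it is.
- bypass_valve: Mount of the T-handle, fixed on the sloping panel like that of the round knob; origin on the panel surface, on the T-handle's axis.
- reagent_bottle: Bystander: amber glass bottle, 70 mm across, 140 mm tall, standing on the table to the left of the machine. Origin: centre of its underside.
- beaker: Bystander: open glass beaker, 80 mm across, 100 mm tall, standing on the table to the right of the machine. Origin: centre of its underside.
- spanner: Bystander: steel spanner, 160 mm long, lying on the table in front of the machine. Origin: about the middle of its underside; x along its length.

How it is judged:
By the outcome, as a careful person would: the job done as asked, in the order asked, and still so for the second after the job is handed in, with the robot touching nothing.
It also fails if it takes over 38 s, if anything falls off the work surface, if the arm or the gripper's body presses on something with over 40 N, if the wrist force passes 120 N, or if a joint passes its speed limit or range.

## Robot

A 6-joint arm with a two-finger parallel gripper is mounted at the origin on the work surface. World frame = base frame: x ahead of the robot, y to its left, z up, the work surface at z = 0. Lengths are in mm, angles in rad, forces in N, time in s.
With the tool pointing down it reaches from about 300 to 750 mm from the base axis. Payload 8.5 kg.
Tool frame: the origin (TCP) lies at the very end of the fingers, on their centre line; the grasp point (between the pads) lies 19 mm behind it; z points along the fingers, y is the line along which they close (so a half turn about z gives the same grasp; the last joint's range is limited). The gripper opens to 85 mm and grips with 20 to 120 N. Pads are 22 mm wide; open, the fingers measure 114 mm over their backs; the gripper's body (76 mm by 85 mm) begins 54 mm behind the grasp point. The pads swing forward as they close: fully open they stand 13 mm farther back than shut.
Start: joints at [1.129, 0.381, 1.297, -0, 1.464, -0.215], TCP at [123.666, 535.898, 231.322] pointing down, gripper open.
Joint ranges: [-3.11, 3.11], [-0.89, 2.33], [0.22, 2.48], [-1.42, 4.56], [0.17, 2.85], [-2.88, 2.88]. Speed limits (rad/s): [2.39, 2.39, 3.14, 3.14, 3.14, 3.14].

## Interface

Orientations are given as a unit quaternion [x, y, z, w].
In Python, from workcell import * gives the robot as it stands.
- The arm moves only by the tool carry_out, never from a script. Its argument "motion" is a list of rows, each an object of numbers: "fingers": the closure in counts, from 0 (fully open) to 255 (shut); "x", "y", "z": the shift along the tool's x, y, z in m; "ax", "ay", "az": the turn, a rotation vector about the tool's x, y, z in degrees. In form: [{"fingers": .., "x": .., "y": .., "z": .., "ax": .., "ay": .., "az": ..}, ...]. A call has 1 to 12 rows; each row is the pose to reach, as a shift and turn from the pose commanded when the call began, along the tool's axes at that moment; what a row does not reach only later rows make up. A row lasts 1/10 s, in which the tool goes at most 50 mm and 8.59 degrees, less where a joint would pass 70% of its speed; a pose out of reach is approached as far as the arm can. A call with a gripper value outside its range is refused whole. The fingers move at their own pace and stop on an object; "newtons" is the grip in N (left out, the last holds). Time passes only in rows, so rows that repeat a pose let the fingers close. It gives the time, the measured TCP pose, the force, the opening and the grip force at its end, in the units of the state.
- sense(): the state, without advancing time (a new reading comes with each control period).
- grab_frame(name): name is "scene" or "top"; returns a dict with "img" (384x512x3 uint8, blue, green, red), "depth" (384x512 float32, mm along the optical axis (not along the pixel's ray), 0 where there is no reading), "K" (3x3 intrinsics, pixels), "R" (3x3) and "t" (3): a world point X has camera coordinates R X + t. Camera axes: x right, y down, z forward; pixel columns grow to the right and rows downward; lengths in mm; the calibration is good to about 2 mm. A picture is of the moment at which its call begins.
- finish_job(): hands the job in; it is judged then, once.
The state is a dict: "t": time; "q": joint angles; "dq": joint speeds; "effort": joint torques, N m; "position": TCP position; "ee_rot": TCP orientation; "contact_force": force on the tool from outside, world axes, zero at the start; "moment": the same for the moment, N m; "width": opening from 0.0 (shut) to 1.0 (fully open); "gripper_force": force on a finger pad.
Only numpy, scipy, OpenCV 4.12 (cv2) and the standard library are available. Lean on these libraries where they do the work, as an engineer would, in place of code of your own. Each camera call takes 0.05 s, during which the arm holds its last target. There are 200 camera calls.

## Working session

There is one attempt and no reset: what is moved stays moved. The work goes in short steps, Python scripts to look and compute and a tool call to move; the robot and the scene stay as the last step left them, time stands still between calls to the robot, and variables do not carry over. Pictures are saved under pics/ and viewed, at most 10 in all, crops included, and the job is handed in when it is done.

Besides the shell and the picture viewer there is one more tool, called after ">>>" as a command line: name --argument value ..., lists and objects as JSON in quotes. carry_out: Moves the arm, as the interface text tells. Its arguments: {"type":"object","properties":{"motion":{"type":"array"},"newtons":{"type":"number"}},"required":["motion"]}

```bash
mkdir -p pics
cat > cap.py <<'E'
from workcell import *
import cv2,numpy as np,sys
def cap(tag):
    out={}
    for n in("scene","top"):
        f=grab_frame(n); np.savez(f"{n}_{tag}.npz",**f); cv2.imwrite(f"pics/{n}_{tag}.png",f["img"]); out[n]=f
    return out
def pts(f):
    d=f["depth"].astype(float);h,w=d.shape
    u,v=np.meshgrid(np.arange(w),np.arange(h));K=f["K"]
    c=np.stack([(u-K[0,2])/K[0,0]*d,(v-K[1,2])/K[1,1]*d,d],-1)
    return (c-f["t"])@f["R"]
E
python3 - <<'E'
from cap import *
o=cap("a")
for n in o: print(n,o[n]["K"],o[n]["R"],-o[n]["R"].T@o[n]["t"],(o[n]["depth"]==0).mean())
s=sense();print(s)
a=np.vstack([o["scene"]["img"],o["top"]["img"]])
cv2.imwrite("pics/both_a.png",np.hstack([cv2.resize(o[n]["img"],(400,300)) for n in("scene","top")]))
E
```

```text
scene [[398.46783267   0.         248.24114888]
 [  0.         398.46783267 186.04404671]
 [  0.           0.           1.        ]] [[ 0.59151384  0.80615115  0.01522195]
 [ 0.64296328 -0.46021476 -0.61220959]
 [-0.4865281   0.3719176  -0.79054899]] [1095.81594057 -391.35300966  996.76371082] 0.0038909912109375
top [[466.90673562   0.         257.38278873]
 [  0.         466.90673562 184.33502078]
 [  0.           0.           1.        ]] [[-9.20412877e-03 -9.99957587e-01 -3.27766367e-04]
 [-9.91654845e-01  9.16985681e-03 -1.28594639e-01]
 [ 1.28592191e-01 -8.58570513e-04 -9.91697187e-01]] [ 414.19535116   40.10728915 1272.06662147] 0.004023234049479167
{'t': 0.1, 'q': array([ 1.12869733e+00,  3.81157035e-01,  1.29815654e+00, -1.02027525e-05,
        1.46361076e+00, -2.15334805e-01]), 'dq': array([ 0.00117727, -0.00089579, -0.00369005,  0.00059456, -0.00023266,
       -0.00136496]), 'effort': array([ 3.26882371e-03, -4.49225450e+01, -2.31656188e+01, -9.76381421e-05,
        3.64523512e-03,  6.60937843e-06]), 'position': array([123.5637841 , 535.67336964, 230.76785218]), 'ee_rot': array([ 1.13138753e-01,  9.93578975e-01, -6.31826858e-04, -2.10152348e-04]), 'contact_force': array([ 0.22151711, -0.4117646 , -0.75604681]), 'moment': array([-0.0176054 ,  0.02203882, -0.01546528]), 'gripper_force': 0.0, 'width': 0.9997868837568478}
```

View pics/scene_a.png

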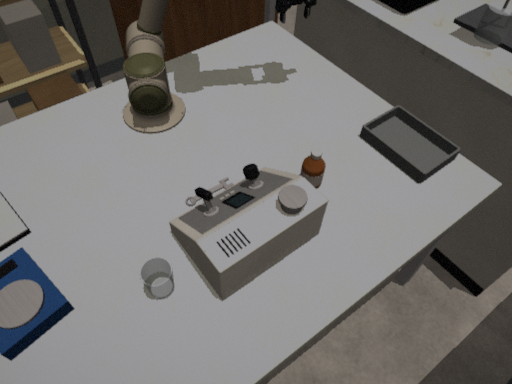

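View pics/top_a.png

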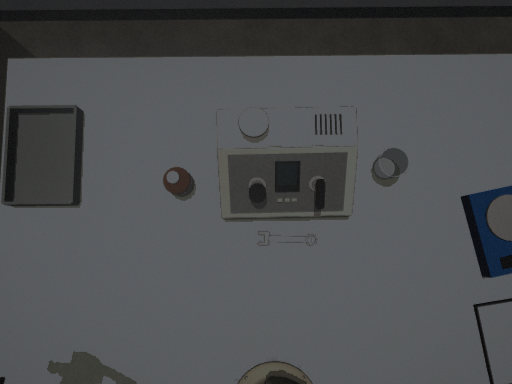

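The top view shows the round knob at about (257,193), the T-handle at (320,193), the bottle at (178,180), the beaker at (388,167) and the spanner at (288,239). Next I'll measure the panel plane and the knob.

```bash
cat > meas.py <<'E'
from cap import *
def load(n,tag): return dict(np.load(f"{n}_{tag}.npz"))
def plane(P):
    for _ in range(4):
        c=P.mean(0);n=np.linalg.svd(P-c,full_matrices=False)[2][2];n*=np.sign(n[2])
        r=(P-c)@n;P=P[abs(r)<max(2,1.5*r.std())]
    return c,n,r.std()
def report(tag):
    f=load("top",tag);P=pts(f);box=np.zeros(f["depth"].shape,bool);box[155:212,232:345]=1
    g=cv2.cvtColor(f["img"],cv2.COLOR_BGR2GRAY)
    c,n,s=plane(P[box&(g>70)&(f["depth"]>0)]);print("panel",c,n,s,np.degrees(np.arccos(n[2])))
    h=(P-c)@n
    for nm,u0,u1 in(("knob",240,275),("T",308,335)):
        m=np.zeros_like(box);m[170:216,u0:u1]=1;m&=(h>25)&(h<110)&(f["depth"]>0)
        Q=P[m];hh=h[m];top=np.percentile(hh,90);F=Q[hh>top-4];
        print(nm,m.sum(),"h pct",np.percentile(hh,[5,50,90,98]),"centre top",F.mean(0),"minmax mid",(F.min(0)+F.max(0))/2,np.ptp(F,axis=0))
    return f,P,c,n,h
E
python3 - <<'E'
from meas import *
f,P,c,n,h=report("a")
print("yaw from normal",np.degrees(np.arctan2(-n[1],-n[0])))
z=P[...,2]
for nm,(v0,v1,u0,u1) in dict(flat=(100,150,210,362),bottle=(155,205,155,200),beaker=(145,190,365,410),span=(228,250,252,322)).items():
    Q=P[v0:v1,u0:u1].reshape(-1,3)
    lo,hi=dict(flat=(166,178),bottle=(10,170),beaker=(10,120),span=(2.5,30))[nm]
    Q=Q[(Q[:,2]>lo)&(Q[:,2]<hi)];print(nm,len(Q),Q.min(0),Q.max(0))
    if nm=="flat":print(cv2.minAreaRect(Q[:,:2].astype(np.float32)),np.median(Q[:,2]))
# scene view check of knob
s=load("scene","a");S=pts(s);hs=(S-c)@n
m=np.zeros(hs.shape,bool);m[155:185,235:268]=1;g=cv2.cvtColor(s["img"],cv2.COLOR_BGR2GRAY)
m&=(hs>15)&(hs<110)&(g<80);Q=S[m];hh=hs[m];print("scene knob",m.sum(),np.percentile(hh,[5,50,90,98]));F=Q[hh>np.percentile(hh,90)-6];print(F.mean(0),np.ptp(F,axis=0),Q.mean(0))
i=f["img"][90:260,150:420];j=s["img"][140:260,160:340]
cv2.imwrite("pics/crop_a.png",np.vstack([cv2.resize(i,(540,340),interpolation=2),cv2.resize(j,(390,260),interpolation=2)[:, :].copy() if 0 else cv2.copyMakeBorder(cv2.resize(j,(390,260),interpolation=2),0,0,0,150,0)]))
E
```

```text
panel [548.5287442  -56.5908149  108.05876492] [-0.60909845 -0.01250475  0.79299603] 1.0925552738936688 37.53361650545595
knob 282 h pct [30.1942885  55.33912744 59.12842264 60.73448927] centre top [529.87448641  39.86394031 167.89721426] minmax mid [530.3234129   40.32517931 167.15152421] [29.41689572 38.08302945 25.03580927]
T 265 h pct [49.23843697 62.99023298 66.20840086 68.08188005] centre top [ 526.63995547 -109.78543006  171.95110901] minmax mid [ 529.22411503 -110.20091001  172.06258421] [57.98294733 19.45303559 44.01518371]
yaw from normal 1.1761137261819414
flat 5089 [ 640.53385846 -203.1049672   166.03518959] [746.53901349 135.79367645 177.90831612]
((693.7919921875, -33.65757751464844), (338.9993591308594, 105.84475708007812), 89.83155822753906) 172.17102521218973
bottle 697 [546.05073284 211.60469971  11.24344242] [615.21494902 281.80587985 145.06766884]
beaker 721 [ 582.08227689 -348.73366617   10.02252809] [ 659.92746542 -269.08135857  105.44694366]
span 615 [ 401.76618373 -132.09486444    2.50510517] [459.50152979  55.08136079  15.26234207]
scene knob 215 [23.58203728 42.87735476 55.35736009 56.33537433]
[535.60954293  38.32560736 167.89315469] [30.80357332 35.3358418  20.54139646] [547.2731816   35.98556494 161.323498  ]
```

View pics/crop_a.png

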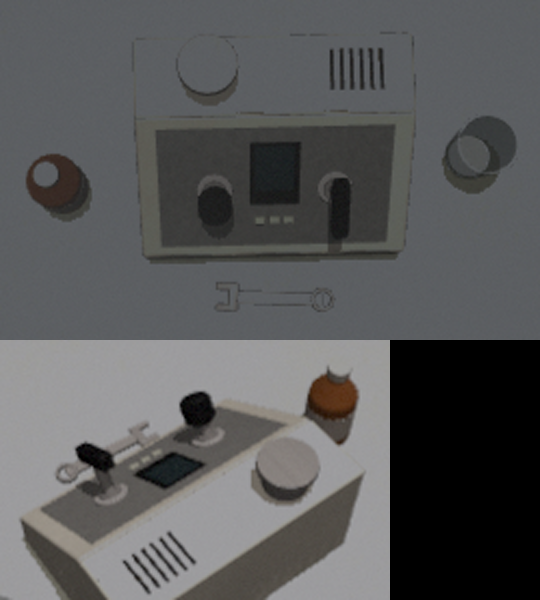

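The crop agrees with the given sizes. The knob's face centre is about (530,40,168), which puts its foot on the panel at z≈117, matching the 35° slope. The T-handle is 150 mm away, and the machine's yaw is near 0. Next I'll compute the pre-grasp move.

```bash
cat > rel.py <<'E'
from cap import *
from scipy.spatial.transform import Rotation as Ro
psi=np.radians(0.4);a=np.radians(35)
n=np.array([-np.cos(psi)*np.sin(a),-np.sin(psi)*np.sin(a),np.cos(a)]);y=np.array([-np.sin(psi),np.cos(psi),0])
Rt=np.stack([np.cross(y,-n),y,-n],1)
top=np.array([530,40,168.]);foot=top-62*n
def rel(h,off=(0,0,0)):
    s=sense();R0=Ro.from_quat(s["ee_rot"]).as_matrix();p=foot+h*n+np.array(off)
    d=R0.T@(p-s["position"])/1000;r=np.degrees(Ro.from_matrix(R0.T@Rt).as_rotvec())
    print("target",p.round(1),"shift",d.round(4),"turn",r.round(2),"err axes (lat,h)",((s["position"]-foot)@y).round(1),((s["position"]-foot)@n).round(1),((s["position"]-foot)@Rt[:,0]).round(1),"F",s["contact_force"].round(1),s["gripper_force"],"w",s["width"],"t",s["t"])
E
python3 -c "
from rel import *
rel(125);print(Rt)"
```

```text
target [493.9  39.7 219.6] shift [-0.4723 -0.4     0.0116] turn [ -4.16 -34.86 -12.95] err axes (lat,h) 498.5 344.5 294.1 F [ 0.2 -0.4 -0.8] 0.0 w 0.9997868837568478 t 0.1
[[-0.81913208 -0.00698126  0.57356246]
 [-0.00571871  0.99997563  0.00400429]
 [-0.57357644  0.         -0.81915204]]
```

>>> carry_out --motion '[{"fingers":0,"x":-0.03,"y":-0.025,"z":-0.03},{"fingers":0,"x":-0.07,"y":-0.06,"z":-0.05,"ax":-0.5,"ay":-4,"az":-1.5},{"fingers":0,"x":-0.105,"y":-0.09,"z":-0.05,"ax":-1,"ay":-8,"az":-3},{"fingers":0,"x":-0.14,"y":-0.12,"z":-0.05,"ax":-1.5,"ay":-12,"az":-4.5},{"fingers":0,"x":-0.175,"y":-0.15,"z":-0.05,"ax":-2,"ay":-16,"az":-6},{"fingers":0,"x":-0.21,"y":-0.18,"z":-0.05,"ax":-2.4,"ay":-20,"az":-7.5},{"fingers":0,"x":-0.245,"y":-0.21,"z":-0.05,"ax":-2.8,"ay":-24,"az":-9},{"fingers":0,"x":-0.28,"y":-0.24,"z":-0.05,"ax":-3.3,"ay":-28,"az":-10.5},{"fingers":0,"x":-0.315,"y":-0.27,"z":-0.05,"ax":-3.8,"ay":-32,"az":-12},{"fingers":0,"x":-0.35,"y":-0.3,"z":-0.04,"ax":-4.2,"ay":-34.9,"az":-13},{"fingers":0,"x":-0.385,"y":-0.33,"z":-0.03,"ax":-4.2,"ay":-34.9,"az":-13},{"fingers":0,"x":-0.42,"y":-0.36,"z":-0.02,"ax":-4.2,"ay":-34.9,"az":-13}]'

```text
invalid input
```

```bash
python3 -c "
from rel import *
rel(125)
s=sense();print(s['position'],s['q'])"
```

```text
target [493.9  39.7 219.6] shift [-0.4723 -0.4     0.0116] turn [ -4.16 -34.86 -12.95] err axes (lat,h) 498.5 344.5 294.1 F [ 0.2 -0.4 -0.8] 0.0 w 0.9997868837568478 t 0.1
[123.5637841  535.67336964 230.76785218] [ 1.12869733e+00  3.81157035e-01  1.29815654e+00 -1.02027525e-05
  1.46361076e+00 -2.15334805e-01]
```

>>> carry_out --motion '[{"fingers":0,"x":-0.03,"y":-0.025,"z":-0.03,"ax":0,"ay":0,"az":0},{"fingers":0,"x":-0.07,"y":-0.06,"z":-0.05,"ax":-0.5,"ay":-4,"az":-1.5},{"fingers":0,"x":-0.105,"y":-0.09,"z":-0.05,"ax":-1,"ay":-8,"az":-3},{"fingers":0,"x":-0.14,"y":-0.12,"z":-0.05,"ax":-1.5,"ay":-12,"az":-4.5},{"fingers":0,"x":-0.175,"y":-0.15,"z":-0.05,"ax":-2,"ay":-16,"az":-6},{"fingers":0,"x":-0.21,"y":-0.18,"z":-0.05,"ax":-2.4,"ay":-20,"az":-7.5},{"fingers":0,"x":-0.245,"y":-0.21,"z":-0.05,"ax":-2.8,"ay":-24,"az":-9},{"fingers":0,"x":-0.28,"y":-0.24,"z":-0.05,"ax":-3.3,"ay":-28,"az":-10.5},{"fingers":0,"x":-0.315,"y":-0.27,"z":-0.05,"ax":-3.8,"ay":-32,"az":-12},{"fingers":0,"x":-0.35,"y":-0.3,"z":-0.04,"ax":-4.2,"ay":-34.9,"az":-13},{"fingers":0,"x":-0.385,"y":-0.33,"z":-0.03,"ax":-4.2,"ay":-34.9,"az":-13},{"fingers":0,"x":-0.42,"y":-0.36,"z":-0.02,"ax":-4.2,"ay":-34.9,"az":-13}]'

```text
t: 1.3
position: [452.3, 88.8, 251.1]
ee_rot: [-0.003, 0.953, 0.002, 0.302]
contact_force: [0.9, 1.6, 1.0]
width: 1.0
gripper_force: 0.0
```

```bash
python3 -c "
from rel import *
rel(125)
s=sense();print(s['position'],s['q'])"
```

```text
target [493.9  39.7 219.6] shift [-0.0156 -0.0494  0.0495] turn [ 0.07  0.14 -0.03] err axes (lat,h) 49.3 174.5 15.7 F [0.9 1.6 1. ] 0.0 w 0.9995130985898962 t 1.3
[452.29360463  88.78883341 251.14708425] [-0.10047198 -0.01612932  1.89793867  0.10392888  0.65192061 -1.74097351]
```

>>> carry_out --motion '[{"fingers":0,"x":-0.008,"y":-0.025,"z":0.02,"ax":0,"ay":0,"az":0},{"fingers":0,"x":-0.016,"y":-0.049,"z":0.04,"ax":0,"ay":0.1,"az":0},{"fingers":0,"x":-0.016,"y":-0.049,"z":0.05,"ax":0,"ay":0.1,"az":0},{"fingers":0,"x":-0.016,"y":-0.049,"z":0.05,"ax":0,"ay":0.1,"az":0},{"fingers":0,"x":-0.016,"y":-0.049,"z":0.05,"ax":0,"ay":0.1,"az":0}]'

```text
t: 1.8
position: [493.6, 42.8, 219.4]
ee_rot: [-0.004, 0.954, 0.002, 0.3]
contact_force: [-0.3, 0.6, -0.1]
width: 1.003
gripper_force: 0.0
```

```bash
python3 -c "
from rel import *
rel(22)
f=cap('b')
a=[cv2.resize(f['top']['img'][120:270,200:360],(480,450)),cv2.resize(f['scene']['img'][90:240,180:280],(300,450))]
cv2.imwrite('pics/b.png',np.hstack(a))"
```

```text
target [552.9  40.2 135.2] shift [-0.0004 -0.0033  0.103 ] turn [ 0.14 -0.07  0.03] err axes (lat,h) 3.1 125.0 0.3 F [-0.3  0.6 -0.1] 0.0 w 1.0033637353161702 t 1.8
```

View pics/b.png

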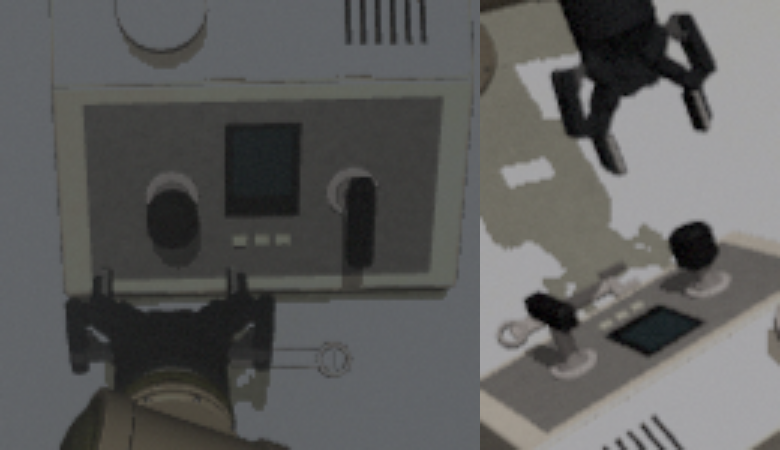

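The top view shows the fingertips at x≈103 and 236 (middle 170), with the knob at 172. So the gripper is about 2–3 mm too far to +y, as the state also says. I'll correct that and go down over the knob.

>>> carry_out --motion '[{"fingers":0,"x":0,"y":-0.003,"z":0.01,"ax":0,"ay":0,"az":0},{"fingers":0,"x":0,"y":-0.003,"z":0.03,"ax":0,"ay":0,"az":0},{"fingers":0,"x":0,"y":-0.003,"z":0.05,"ax":0,"ay":0,"az":0},{"fingers":0,"x":0,"y":-0.003,"z":0.07,"ax":0,"ay":0,"az":0},{"fingers":0,"x":0,"y":-0.003,"z":0.085,"ax":0,"ay":0,"az":0},{"fingers":0,"x":0,"y":-0.003,"z":0.095,"ax":0,"ay":0,"az":0},{"fingers":0,"x":0,"y":-0.003,"z":0.101,"ax":0,"ay":0,"az":0},{"fingers":0,"x":0,"y":-0.003,"z":0.101,"ax":0,"ay":0,"az":0},{"fingers":0,"x":0,"y":-0.003,"z":0.101,"ax":0,"ay":0,"az":0}]'

```text
t: 2.8
position: [552.0, 39.7, 137.1]
ee_rot: [-0.004, 0.954, 0.002, 0.301]
contact_force: [-0.6, -0.1, 0.4]
width: 0.997
gripper_force: 0.0
```

```bash
python3 -c "
from rel import *
rel(22)"
```

```text
target [552.9  40.2 135.2] shift [0.0004 0.0004 0.0021] turn [0.1  0.   0.01] err axes (lat,h) -0.5 24.1 -0.4 F [-0.6 -0.1  0.4] 0.0 w 0.997122918519098 t 2.8
```

Now I'll close on the knob head.

>>> carry_out --motion '[{"fingers":100,"x":0,"y":0,"z":0,"ax":0,"ay":0,"az":0},{"fingers":130,"x":0,"y":0,"z":0,"ax":0,"ay":0,"az":0},{"fingers":200,"x":0,"y":0,"z":0,"ax":0,"ay":0,"az":0},{"fingers":255,"x":0,"y":0,"z":0,"ax":0,"ay":0,"az":0},{"fingers":255,"x":0,"y":0,"z":0,"ax":0,"ay":0,"az":0},{"fingers":255,"x":0,"y":0,"z":0,"ax":0,"ay":0,"az":0},{"fingers":255,"x":0,"y":0,"z":0,"ax":0,"ay":0,"az":0},{"fingers":255,"x":0,"y":0,"z":0,"ax":0,"ay":0,"az":0},{"fingers":255,"x":0,"y":0,"z":0,"ax":0,"ay":0,"az":0}]' --newtons 60

```text
t: 3.7
position: [551.7, 40.6, 137.5]
ee_rot: [-0.004, 0.954, 0.003, 0.301]
contact_force: [-5.2, 5.9, 8.6]
width: 0.454
gripper_force: 59.3
```

```bash
python3 -c "
from rel import *
rel(22)"
```

```text
target [552.9  40.2 135.2] shift [ 0.0003 -0.0004  0.0025] turn [ 0.18  0.01 -0.  ] err axes (lat,h) 0.4 24.5 -0.3 F [-5.2  5.9  8.6] 59.29421970628027 w 0.45370624700647066 t 3.7
```

Width 0.454 × 85 ≈ 39 mm, so the head is held. Now pull straight out.

>>> carry_out --motion '[{"fingers":255,"x":0,"y":0,"z":-0.004,"ax":0,"ay":0,"az":0},{"fingers":255,"x":0,"y":0,"z":-0.008,"ax":0,"ay":0,"az":0},{"fingers":255,"x":0,"y":0,"z":-0.012,"ax":0,"ay":0,"az":0},{"fingers":255,"x":0,"y":0,"z":-0.016,"ax":0,"ay":0,"az":0},{"fingers":255,"x":0,"y":0,"z":-0.02,"ax":0,"ay":0,"az":0},{"fingers":255,"x":0,"y":0,"z":-0.024,"ax":0,"ay":0,"az":0},{"fingers":255,"x":0,"y":0,"z":-0.027,"ax":0,"ay":0,"az":0},{"fingers":255,"x":0,"y":0,"z":-0.029,"ax":0,"ay":0,"az":0},{"fingers":255,"x":0,"y":0,"z":-0.03,"ax":0,"ay":0,"az":0},{"fingers":255,"x":0,"y":0,"z":-0.03,"ax":0,"ay":0,"az":0},{"fingers":255,"x":0,"y":0,"z":-0.03,"ax":0,"ay":0,"az":0}]'

```text
t: 4.8
position: [534.7, 40.3, 161.9]
ee_rot: [-0.004, 0.954, 0.003, 0.301]
contact_force: [-2.1, 7.1, 4.2]
width: 0.45
gripper_force: 62.2
```

```bash
python3 -c "
from rel import *
rel(52)
f=cap('c')
a=[cv2.resize(f['top']['img'][120:270,200:360],(480,450)),cv2.resize(f['scene']['img'][90:240,180:280],(300,450))]
cv2.imwrite('pics/c.png',np.hstack(a))"
```

```text
target [535.7  40.  159.8] shift [ 0.0003 -0.0003  0.0023] turn [ 0.18  0.   -0.01] err axes (lat,h) 0.3 54.3 -0.3 F [-2.1  7.1  4.2] 62.19923669435957 w 0.4504736787853831 t 4.8
```

View pics/c.png

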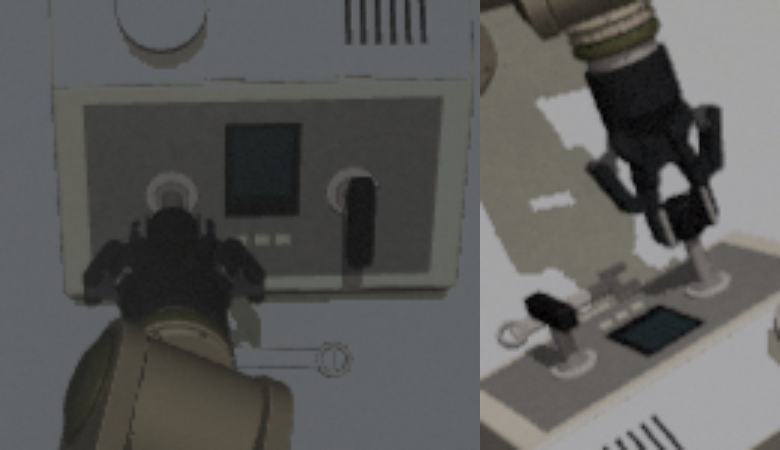

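The scene crop shows the knob held at (690,215) with its long stem exposed. The tool travelled 29.8 mm and the T-handle hasn't moved. Let go and wait.

>>> carry_out --motion '[{"fingers":0,"x":0,"y":0,"z":0,"ax":0,"ay":0,"az":0},{"fingers":0,"x":0,"y":0,"z":0,"ax":0,"ay":0,"az":0},{"fingers":0,"x":0,"y":0,"z":0,"ax":0,"ay":0,"az":0},{"fingers":0,"x":0,"y":0,"z":0,"ax":0,"ay":0,"az":0},{"fingers":0,"x":0,"y":0,"z":0,"ax":0,"ay":0,"az":0},{"fingers":0,"x":0,"y":0,"z":0,"ax":0,"ay":0,"az":0},{"fingers":0,"x":0,"y":0,"z":0,"ax":0,"ay":0,"az":0},{"fingers":0,"x":0,"y":0,"z":0,"ax":0,"ay":0,"az":0},{"fingers":0,"x":0,"y":0,"z":0,"ax":0,"ay":0,"az":0},{"fingers":0,"x":0,"y":0,"z":0,"ax":0,"ay":0,"az":0}]'

```text
t: 5.9
position: [534.9, 39.5, 161.3]
ee_rot: [-0.004, 0.954, 0.002, 0.3]
contact_force: [-0.9, 0.5, 0.6]
width: 1.001
gripper_force: 0.0
```

```bash
python3 -c "
from rel import *
rel(52)
f=cap('d')
a=[cv2.resize(f['top']['img'][120:270,200:360],(480,450)),cv2.resize(f['scene']['img'][90:240,180:280],(300,450))]
cv2.imwrite('pics/d.png',np.hstack(a))"
```

```text
target [535.7  40.  159.8] shift [0.0002 0.0006 0.0017] turn [ 0.1  -0.03 -0.  ] err axes (lat,h) -0.6 53.7 -0.2 F [-0.9  0.5  0.6] 0.0 w 1.0012931108360483 t 5.9
```

View pics/d.png

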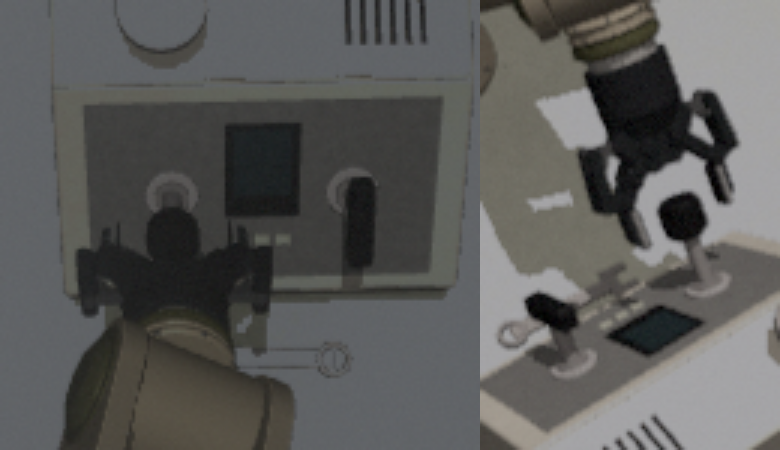

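The scene crop shows the knob standing free at (685,215) with the fingers clear of it and the stem exposed. I'll wait out the two seconds, then regrip.

>>> carry_out --motion '[{"fingers":0,"x":0,"y":0,"z":0,"ax":0,"ay":0,"az":0},{"fingers":0,"x":0,"y":0,"z":0,"ax":0,"ay":0,"az":0},{"fingers":0,"x":0,"y":0,"z":0,"ax":0,"ay":0,"az":0},{"fingers":0,"x":0,"y":0,"z":0,"ax":0,"ay":0,"az":0},{"fingers":0,"x":0,"y":0,"z":0,"ax":0,"ay":0,"az":0},{"fingers":0,"x":0,"y":0,"z":0,"ax":0,"ay":0,"az":0},{"fingers":0,"x":0,"y":0,"z":0,"ax":0,"ay":0,"az":0},{"fingers":0,"x":0,"y":0,"z":0,"ax":0,"ay":0,"az":0},{"fingers":0,"x":0,"y":0,"z":0,"ax":0,"ay":0,"az":0}]'

```text
t: 6.9
position: [534.9, 39.5, 161.3]
ee_rot: [-0.004, 0.954, 0.002, 0.3]
contact_force: [0.3, -0.2, -1.0]
width: 0.997
gripper_force: 0.0
```

>>> carry_out --motion '[{"fingers":100,"x":0,"y":0,"z":0,"ax":0,"ay":0,"az":0},{"fingers":130,"x":0,"y":0,"z":0,"ax":0,"ay":0,"az":0},{"fingers":200,"x":0,"y":0,"z":0,"ax":0,"ay":0,"az":0},{"fingers":255,"x":0,"y":0,"z":0,"ax":0,"ay":0,"az":0},{"fingers":255,"x":0,"y":0,"z":0,"ax":0,"ay":0,"az":0},{"fingers":255,"x":0,"y":0,"z":0,"ax":0,"ay":0,"az":0},{"fingers":255,"x":0,"y":0,"z":0,"ax":0,"ay":0,"az":0},{"fingers":255,"x":0,"y":0,"z":0,"ax":0,"ay":0,"az":0}]' --newtons 60

```text
t: 7.7
position: [534.7, 40.2, 161.5]
ee_rot: [-0.004, 0.954, 0.003, 0.3]
contact_force: [-1.3, 6.6, 4.1]
width: 0.453
gripper_force: 59.6
```

>>> carry_out --motion '[{"fingers":255,"x":0,"y":0,"z":0.004,"ax":0,"ay":0,"az":0},{"fingers":255,"x":0,"y":0,"z":0.008,"ax":0,"ay":0,"az":0},{"fingers":255,"x":0,"y":0,"z":0.012,"ax":0,"ay":0,"az":0},{"fingers":255,"x":0,"y":0,"z":0.016,"ax":0,"ay":0,"az":0},{"fingers":255,"x":0,"y":0,"z":0.02,"ax":0,"ay":0,"az":0},{"fingers":255,"x":0,"y":0,"z":0.024,"ax":0,"ay":0,"az":0},{"fingers":255,"x":0,"y":0,"z":0.027,"ax":0,"ay":0,"az":0},{"fingers":255,"x":0,"y":0,"z":0.029,"ax":0,"ay":0,"az":0},{"fingers":255,"x":0,"y":0,"z":0.03,"ax":0,"ay":0,"az":0},{"fingers":255,"x":0,"y":0,"z":0.0305,"ax":0,"ay":0,"az":0},{"fingers":255,"x":0,"y":0,"z":0.0305,"ax":0,"ay":0,"az":0}]'

```text
t: 8.8
position: [551.8, 40.5, 137.2]
ee_rot: [-0.004, 0.954, 0.002, 0.301]
contact_force: [-10.6, 5.7, 13.0]
width: 0.453
gripper_force: 63.0
```

```bash
python3 -c "
from rel import *
rel(22)"
```

```text
target [552.9  40.2 135.2] shift [ 0.0002 -0.0004  0.0023] turn [0.17 0.01 0.02] err axes (lat,h) 0.4 24.3 -0.2 F [-10.6   5.7  13. ] 63.01551119924625 w 0.4529414088013668 t 8.8
```

It's on the home stop: the push force has risen to about 16 N. Release and back straight off.

>>> carry_out --motion '[{"fingers":0,"x":0,"y":0,"z":0,"ax":0,"ay":0,"az":0},{"fingers":0,"x":0,"y":0,"z":0,"ax":0,"ay":0,"az":0},{"fingers":0,"x":0,"y":0,"z":0,"ax":0,"ay":0,"az":0},{"fingers":0,"x":0,"y":0,"z":0,"ax":0,"ay":0,"az":0},{"fingers":0,"x":0,"y":0,"z":0,"ax":0,"ay":0,"az":0},{"fingers":0,"x":0,"y":0,"z":0,"ax":0,"ay":0,"az":0},{"fingers":0,"x":0,"y":0,"z":0,"ax":0,"ay":0,"az":0},{"fingers":0,"x":0,"y":0,"z":-0.01,"ax":0,"ay":0,"az":0},{"fingers":0,"x":0,"y":0,"z":-0.03,"ax":0,"ay":0,"az":0},{"fingers":0,"x":0,"y":0,"z":-0.06,"ax":0,"ay":0,"az":0},{"fingers":0,"x":0,"y":0,"z":-0.09,"ax":0,"ay":0,"az":0},{"fingers":0,"x":0,"y":0,"z":-0.12,"ax":0,"ay":0,"az":0}]'

```text
t: 10.0
position: [482.3, 39.0, 236.0]
ee_rot: [-0.004, 0.954, 0.002, 0.3]
contact_force: [-0.7, -0.0, -0.3]
width: 1.0
gripper_force: 0.0
```

>>> carry_out --motion '[{"fingers":0,"x":0,"y":0,"z":-0.01,"ax":0,"ay":0,"az":0},{"fingers":0,"x":0,"y":0,"z":-0.01,"ax":0,"ay":0,"az":0},{"fingers":0,"x":0,"y":0,"z":-0.01,"ax":0,"ay":0,"az":0}]'

```text
t: 10.3
position: [477.9, 38.8, 242.2]
ee_rot: [-0.003, 0.954, 0.002, 0.3]
contact_force: [0.1, -0.2, -0.0]
width: 1.0
gripper_force: 0.0
```

```bash
python3 -c "
from meas import *
f=cap('e');print(sense()['contact_force'])
report('a');report('e')
a=[cv2.resize(f['top']['img'][90:265,150:420],(480,311)),cv2.resize(f['scene']['img'][90:300,140:340],(300,311))]
cv2.imwrite('pics/e.png',np.hstack(a))"
```

```text
[-0.27352897 -0.32579213 -0.15243612]
panel [548.5287442  -56.5908149  108.05876492] [-0.60909845 -0.01250475  0.79299603] 1.0925552738936688 37.53361650545595
knob 282 h pct [30.1942885  55.33912744 59.12842264 60.73448927] centre top [529.87448641  39.86394031 167.89721426] minmax mid [530.3234129   40.32517931 167.15152421] [29.41689572 38.08302945 25.03580927]
T 265 h pct [49.23843697 62.99023298 66.20840086 68.08188005] centre top [ 526.63995547 -109.78543006  171.95110901] minmax mid [ 529.22411503 -110.20091001  172.06258421] [57.98294733 19.45303559 44.01518371]
panel [547.47490332 -61.65979848 107.18242844] [-0.61964204 -0.00903348  0.78483255] 1.0476523824856052 38.294806098973
knob 282 h pct [30.74402756 55.41076505 58.78157438 60.81832398] centre top [530.03479305  40.29543691 167.87295386] minmax mid [530.39360768  40.33751886 167.65343364] [29.50385746 33.38066925 26.04911687]
T 265 h pct [48.14889069 62.82328601 66.16577941 67.88285687] centre top [ 525.47601515 -109.5245401   171.54453963] minmax mid [ 529.08569895 -109.7537312   172.53949951] [57.62936097 19.47086151 45.61534933]
```

View pics/e.png

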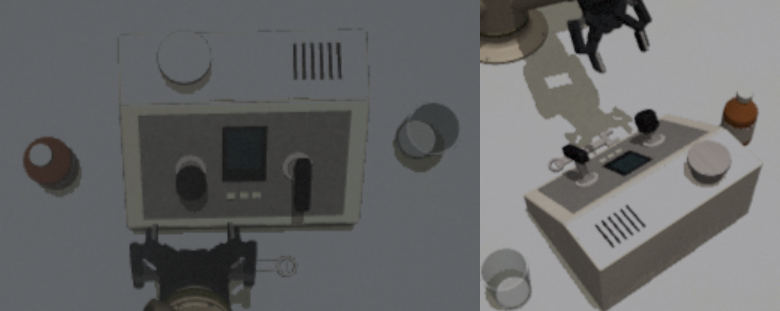

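The final picture shows the knob home at (191,182) and the T-handle at (302,185), both measuring the same as at the start. The bottle, beaker and spanner are where they were, and the gripper is clear.

```bash
python3 -c "
from workcell import *
print(finish_job())"
```

```text
the job is handed in; nothing more can be done
None
```

The knob was pulled into its detent, stood out by itself for about two seconds and was pushed back fully home; the T-handle, bottle, beaker and spanner were left as they were, and the job was handed in at about 10 s.

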